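# Put the mixed-up candles back on their own dishes

## Task

After dusting, the four candles were put back on the wrong dishes: stand each one upright in the middle of the dish of its own shape - square on square, oblong on oblong, the thick round candle on the large round dish and the slim round candle on the small round dish - with the square and the oblong candle turned to line up with their dishes. Every dish is taken, so park a candle on the empty cork coaster while you swap. Set the candles down gently without dropping or toppling any, leave the amber glass candle holder where it is, and finish with the coaster empty.

Things in the scene. Friction and masses are not known exactly. Their poses are not given: they have to be found in the camera images.
- square_candle: square candle, 50 x 50 mm across, 70 mm high (about 160 g); ivory wax, stands upright with a short soft black wick (9 mm, no obstacle) on its top; origin: centre of its underside, z up, x and y along its sides
- slim_candle: slim round candle, 40 mm diameter, 100 mm high, the tallest (about 120 g); ivory wax, stands upright with a short soft black wick (9 mm, no obstacle) on its top; origin: centre of its underside, z up
- thick_candle: thick round candle, 60 mm diameter, 80 mm high (about 200 g); ivory wax, stands upright with a short soft black wick (9 mm, no obstacle) on its top; origin: centre of its underside, z up
- oblong_candle: oblong candle with two wicks, 64 mm along its x, 34 mm along its y, 60 mm high (about 120 g); ivory wax, stands upright with a short soft black wick (9 mm, no obstacle) on its top; origin: centre of its underside, z up
- square_dish: square dish, 100 x 100 mm; flat plate of grey concrete, 10 mm thick, no rim, fixed to the furniture; origin: centre of its underside (candles stand 10 mm above it), z up, x and y along its sides. At the start one of the four candles, not its own, stands on it, as on every dish
- small_round_dish: small round dish, 80 mm diameter; flat plate of grey concrete, 10 mm thick, no rim, fixed to the furniture; origin: centre of its underside (candles stand 10 mm above it), z up
- large_round_dish: large round dish, 115 mm diameter; flat plate of grey concrete, 10 mm thick, no rim, fixed to the furniture; origin: centre of its underside (candles stand 10 mm above it), z up
- oblong_dish: oblong dish, 120 mm along its x, 72 mm along its y; flat plate of grey concrete, 10 mm thick, no rim, fixed to the furniture; origin: centre of its underside (candles stand 10 mm above it), z up
- coaster: round brown cork coaster, 100 mm diameter, 5 mm thick, flat, fixed to the furniture, empty at the start: the free spot, large enough for any candle; origin: centre of its underside. The dishes and the coaster lie in two rows, in any order, with their centres at least 150 mm apart
- glass_holder: bystander, not to be disturbed: loose square holder of amber glass, 80 x 80 mm, 80 mm high, a small candle inside, at the far left of the dishes (about x 0.65, y 0.34); origin: centre of its underside. Two fixed things also stand clear of the work: books (50 mm high, about x 0.74, y -0.39) and an alarm clock (58 mm high, about x 0.87, y 0.05)
Things that resemble listed ones, but are neither listed nor needed, are in the scene too. Leave any pink look-alike of the slim_candle alone.

How it is judged (in metres and radians):
At the end, for the whole second after the job is handed in: Each candle stands upright (0.08 rad), released and at rest on the dish of its own shape: centres within 12 mm, underside within 3 mm of the dish's top; the square and oblong candles' sides parallel to their dishes' within 0.2 rad, either of the equal ways round (horizontal distance between square_candle and square_dish below 0.012 m and z of square_candle in the frame of square_dish between 0.007 and 0.013 m and angle between each of square_candle, slim_candle, thick_candle, oblong_candle's own z axis and vertical below 0.08 rad and linear speed of each of square_candle, slim_candle, thick_candle, oblong_candle below 0.02 m/s and angular speed of each of square_candle, slim_candle, thick_candle, oblong_candle below 0.2 rad/s and horizontal distance between slim_candle and small_round_dish below 0.012 m and z of slim_candle in the frame of small_round_dish between 0.007 and 0.013 m and horizontal distance between thick_candle and large_round_dish below 0.012 m and z of thick_candle in the frame of large_round_dish between 0.007 and 0.013 m and horizontal distance between oblong_candle and oblong_dish below 0.012 m and z of oblong_candle in the frame of oblong_dish between 0.007 and 0.013 m and angle between the x axis of oblong_candle and the x axis of oblong_dish, either way round below 0.2 rad and (angle between the x axis of square_candle and the x axis of square_dish, either way round below 0.2 rad or angle between the x axis of square_candle and the y axis of square_dish, either way round below 0.2 rad)); the robot touches nothing.
It fails at once if a candle is tipped over (angle between any of square_candle, slim_candle, thick_candle, oblong_candle's own z axis and vertical above 0.5 rad).
It fails at once if a candle is dropped (falls freely by more than about 25 mm) or knocked away ((linear speed of square_candle above 0.7 m/s and contact force between the fingers and square_candle below 0.3 N) or (linear speed of slim_candle above 0.7 m/s and contact force between the fingers and slim_candle below 0.3 N) or (linear speed of thick_candle above 0.7 m/s and contact force between the fingers and thick_candle below 0.3 N) or (linear speed of oblong_candle above 0.7 m/s and contact force between the fingers and oblong_candle below 0.3 N)).
It fails at once if the amber glass holder is pushed aside by more than 20 mm (distance of glass_holder from where it was at the start of the episode above 0.02 m).
It also fails if it takes over 141 s, if anything falls off the work surface, if the arm or the gripper's body presses on something with over 40 N, if the wrist force passes 120 N, or if a joint passes its speed limit or range.

## Robot

A 7-joint arm with a two-finger parallel gripper is mounted at the origin on the work surface. World frame = base frame: x ahead of the robot, y to its left, z up, the work surface at z = 0. Lengths are in m, angles in degrees, forces in N, time in s.
With the tool pointing down it reaches from about 0.425 to 0.875 m from the base axis. Payload 4.7 kg.
Tool frame: the origin (TCP) lies midway between the tips of the shut fingers; the grasp point (between the pads) lies 19 mm behind it; z points along the fingers, y is the line along which they close (so a half turn about z gives the same grasp; the last joint's range is limited). The gripper opens to 87 mm and grips with 3 to 60 N. Pads are 19 mm wide; open, the fingers measure 117 mm over their backs; the gripper's body (75 mm by 190 mm) begins 51 mm behind the grasp point.
Start: joints at [-75.224, 18.392, -4.016, 83.108, 1.295, 78.541, -3.26], TCP at [0.157, 0.631, 0.223] pointing down, gripper open.
Joint ranges: [-163.93, 163.93], [-17.29, 119.83], [-79.2, 71.16], [3.27, 140.29], [-89.18, 269.18], [5.43, 117.66], [-154.24, 154.24]. Speed limits (degrees/s): [147.25, 147.25, 180, 180, 180, 180, 180].

## Interface

Orientations are given as [roll, pitch, yaw] about the fixed x, y, z axes, in that order (R = Rz(yaw) Ry(pitch) Rx(roll)).
In Python, from cell import env gives the robot as it stands. The module is installed in compiled form; this text tells all that it offers.
- The arm moves only by the tool step_arm, never from a script. Its argument "rows" is a list of rows, each an object with "angular": the turn, a rotation vector about the tool's x, y, z in units of pi rad (1.0 is pi rad), a list of three; "slide": the shift along the tool's x, y, z in units of 500 mm (1.0 is 500 mm), a list of three; "jaw": the opening, from 0 (shut) to 1 (fully open). A call has 1 to 10 rows; each row shifts and turns the commanded pose from where the row before left it, along the tool's axes as they then stand; what a row does not reach is not made up. A row lasts 1/8 s, in which the tool goes at most 62.5 mm and 10.7 degrees, less where a joint would pass 70% of its speed; a pose out of reach is approached as far as the arm can. A call with a number of a shift or a turn outside -1 to 1 is refused whole. A call with a gripper value outside its range is refused whole. The fingers move at their own pace and stop on an object; "newtons" is the grip in N (left out, the last holds). Time passes only in rows, so rows that do not move let the fingers close. It gives the time, the measured TCP pose, the force, the opening and the grip force at its end, in the units of the state.
- env.get_obs(): the state, without advancing time (a new reading comes with each control period).
- env.read_camera(name): name is "scene" or "top" or "wrist"; returns the picture (384x512x3 uint8, red, green, blue); there is no depth.
- env.camera_info(name): a dict with "fx", "fy", "cx", "cy" (pixels), "R" (3x3) and "t" (3): a world point X has camera coordinates R X + t. Camera axes: x right, y down, z forward; pixel columns grow to the right and rows downward; lengths in m; the calibration is good to about 2 mm. A picture is of the moment at which its call begins: read the wrist's pose just before it. camera_info takes no time and is no camera call; for the wrist camera it gives the pose at the moment of the call.
- env.sign_off(): hands the job in; it is judged then, once.
The state is a dict: "time_s": time; "qpos": joint angles; "joint_velocities": joint speeds; "effort": joint torques, N m; "tool_pos": TCP position; "tool_rot": TCP orientation; "force": force on the tool from outside, world axes, zero at the start; "wrist_torque": the same for the moment, N m; "grip_width": finger opening in m; "grasp_force": force on a finger pad.
Only numpy, scipy, OpenCV 4.12 (cv2) and the standard library are available. Lean on these libraries where they do the work, as an engineer would, in place of code of your own. Each camera call takes 0.05 s, during which the arm holds its last target. There are 200 camera calls.

## Working session

There is one attempt and no reset: what is moved stays moved. The work goes in short steps, Python scripts to look and compute and a tool call to move; the robot and the scene stay as the last step left them, time stands still between calls to the robot, and variables do not carry over. Pictures are saved under pics/ and viewed, at most 14 in all, crops included, and the job is handed in when it is done.

Besides the shell and the picture viewer there is one more tool, called as name([rows], argument=value, ...), one row to a line, values as JSON. step_arm: Moves the arm, as the interface text tells. Shifts and turns lie within -1 to 1; 1 stands for 500 mm of shift or pi rad of turn. Its arguments: {"type":"object","properties":{"rows":{"type":"array"},"newtons":{"type":"number"}},"required":["rows"]}

```bash
mkdir -p pics; python3 - <<'E'
from cell import env
import cv2
o=env.get_obs();print({k:o[k] for k in('time_s','tool_pos','tool_rot','grip_width')})
for n in('scene','top'):
    cv2.imwrite(f'pics/{n}0.png',env.read_camera(n)[:,:,::-1]); i=env.camera_info(n);print(n,i)
E
```

```text
{'time_s': 0.0, 'tool_pos': array([0.15681798, 0.63022514, 0.22147315]), 'tool_rot': array([-1.79890220e+02,  5.96921753e-03,  1.66033196e+02]), 'grip_width': 0.08679545068845396}
scene {'fx': 495.2552211112279, 'fy': 495.2552211112279, 'cx': 260.41755568179235, 'cy': 190.55742878066326, 'R': array([[-0.34253078,  0.9394295 , -0.01203633],
       [ 0.73192332,  0.25879476, -0.63032811],
       [-0.58903389, -0.22471645, -0.77623553]]), 't': array([ 0.14162723, -0.40312208,  1.74218438])}
top {'fx': 410.1333388464613, 'fy': 410.1333388464613, 'cx': 248.40479817257471, 'cy': 194.85970592456297, 'R': array([[-0.02244921, -0.99964863, -0.01409447],
       [-0.99040028,  0.02416047, -0.13610124],
       [ 0.13639395,  0.0109038 , -0.99059467]]), 't': array([0.06772219, 0.57677157, 0.90541986])}
```

View pics/top0.png

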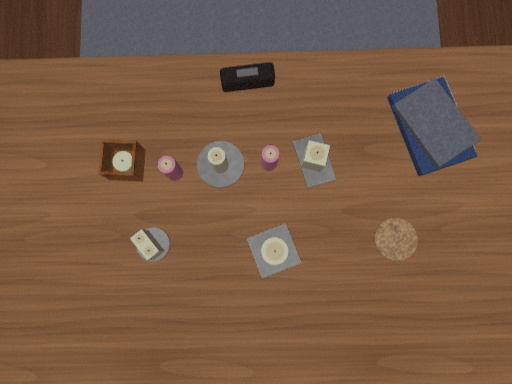

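View pics/scene0.png

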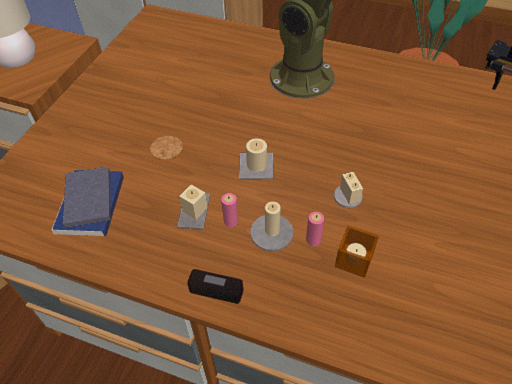

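The top view shows slim on the large round dish (220,163), thick on the square dish (274,251), square on the oblong dish (316,157), oblong on the small round dish (150,244), and the coaster empty at (397,239). Pink look-alikes are at (167,165) and (270,155).

```bash
cat > h.py <<'E'
import numpy as np,cv2
from scipy.optimize import least_squares
def ray(info,uv,z):
    uv=np.atleast_2d(np.asarray(uv,float)); R=np.asarray(info['R']);t=np.asarray(info['t'])
    d=np.c_[(uv[:,0]-info['cx'])/info['fx'],(uv[:,1]-info['cy'])/info['fy'],np.ones(len(uv))]@R
    c=-R.T@t
    return (c+d*((z-c[2])/d[:,2])[:,None])[:,:2]
def proj(info,X):
    p=np.asarray(info['R'])@np.asarray(X,float)+info['t'];return np.array([info['fx']*p[0]/p[2]+info['cx'],info['fy']*p[1]/p[2]+info['cy']])
def comp(mask,near,maxd=40):
    """contour of the biggest component whose centre is near a pixel"""
    cs,_=cv2.findContours(mask.astype(np.uint8),cv2.RETR_EXTERNAL,cv2.CHAIN_APPROX_NONE)
    cs=[c for c in cs if cv2.contourArea(c)>30 and np.hypot(*(c[:,0].mean(0)-near))<maxd]
    return max(cs,key=cv2.contourArea)[:,0].astype(float) if cs else None
def circ(P,r):
    s=least_squares(lambda p:np.hypot(*(P-p).T)-r,P.mean(0),loss='soft_l1',f_scale=.001)
    return s.x,np.median(abs(s.fun))
def rect(P):
    (c,s,a)=cv2.minAreaRect((P*1000).astype(np.float32))
    if s[0]<s[1]: s=s[::-1];a+=90
    return np.array(c)/1000,np.array(s),(a+90)%180-90
E
python3 - <<'E'
import cv2,numpy as np
from h import *
from cell import env
im=cv2.imread('pics/top0.png');info=env.camera_info('top')
big=cv2.resize(im[110:290,100:340],None,fx=3.3,fy=3.3,interpolation=cv2.INTER_CUBIC);cv2.imwrite('pics/crop.png',big)
hsv=cv2.cvtColor(im,cv2.COLOR_BGR2HSV).astype(int);H,S,V=hsv[...,0],hsv[...,1],hsv[...,2]
for n,p in dict(dishL=(205,175),dishS=(255,245),dishO=(325,180),dishs=(162,246),slimtop=(213,155),slimside=(220,168),thick=(268,251),sq=(311,150),sqside=(315,168),obl=(144,245),obls=(153,256),cork=(397,239),wood=(300,300)).items(): print(n,p,hsv[p[1],p[0]])
E
```

```text
dishL (205, 175) [ 23   8 126]
dishS (255, 245) [ 30   6 129]
dishO (325, 180) [ 30   4 127]
dishs (162, 246) [ 12   9 139]
slimtop (213, 155) [ 21  63 179]
slimside (220, 168) [ 18  55 107]
thick (268, 251) [ 21  61 181]
sq (311, 150) [ 20  66 179]
sqside (315, 168) [ 23  53 105]
obl (144, 245) [ 29  32 186]
obls (153, 256) [ 20  55 112]
cork (397, 239) [ 15 100 153]
wood (300, 300) [ 14 129 134]
```

View pics/crop.png

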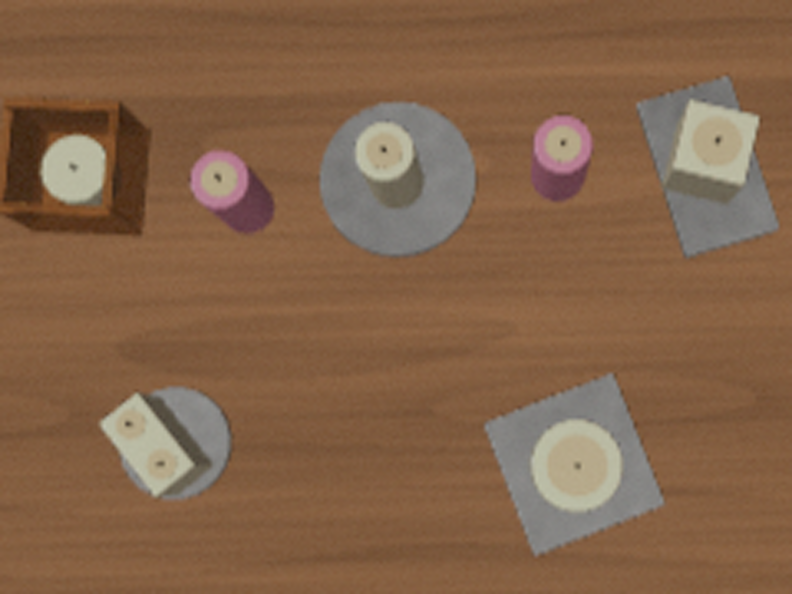

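The crop clearly shows all candle tops and all the dish outlines, with each candle hiding only a little of its dish.

```bash
cat > m.py <<'E'
from h import *
import sys
from cell import env
TOP={'square':.08,'slim':.11,'thick':.09,'oblong':.07}
im=cv2.imread(sys.argv[1]) if len(sys.argv)>1 else env.read_camera('top')[:,:,::-1].copy()
info=env.camera_info('top')
K=4; big=cv2.resize(im,None,fx=K,fy=K,interpolation=cv2.INTER_CUBIC)
px=lambda c:(c+.5)/K-.5
H,S,V=[a.astype(int) for a in cv2.split(cv2.cvtColor(big,cv2.COLOR_BGR2HSV))]
dm=(S<32)&(V>95)&(V<165); tm=(V>150)&(S<100)
D={'large':((220,163),.0575),'small':((154,244),.04),'square':((274,251),0),'oblong':((315,161),0)}
for n,(p,r) in D.items():
    c=comp(dm,np.array(p)*K,60); P=ray(info,px(c),.01)
    if r: print('dish',n,*[np.round(a,4) for a in circ(P,r)],'extent',np.round(np.ptp(P,axis=0),3))
    else: print('dish',n,*[np.round(a,4) for a in rect(P)])
c=comp((S>70)&(S<113)&(V>115)&(H>11),np.array((397,239))*K,40);P=ray(info,px(c),.005);print('coaster',circ(P,.05),np.ptp(P,axis=0))
C={'slim':((216,156),.02),'thick':((274,251),.03),'square':((317,153),0),'oblong':((145,245),0)}
for n,(p,r) in C.items():
    c=comp(tm,np.array(p)*K,40)
    if c is None: print(n,'none');continue
    P=ray(info,px(c),TOP[n])
    if r: print('candle',n,*[np.round(a,4) for a in circ(P,r)],'extent',np.round(np.ptp(P,axis=0),3))
    else: print('candle',n,*[np.round(a,4) for a in rect(P)])
for p in((167,165),(270,154)): 
    c=comp((H>150)&(S>70)&(V>140),np.array(p)*K,40);print('pink',ray(info,px(c),.1).mean(0) if c is not None else None)
E
python3 m.py pics/top0.png
```

```text
dish large [0.6596 0.121 ] 0.0015 extent [0.113 0.112]
dish small [0.4718 0.2848] 0.0017 extent [0.078 0.055]
dish square [ 0.4508 -0.0011] [98.9164 98.6886] 19.8478
dish oblong [ 0.6346 -0.1123] [70.9946 59.0788] -74.5061
coaster (array([ 0.4708374 , -0.28848558]), np.float64(0.0007439167071132888)) [0.09867513 0.0995455 ]
candle slim [0.6566 0.1219] 0.0007 extent [0.039 0.038]
candle thick [0.4495 0.001 ] 0.0005 extent [0.06  0.059]
candle square [ 0.6643 -0.1002] [50.3322 50.1709] 74.1193
candle oblong [0.4698 0.2871] [63.286  33.6094] 38.1833
pink [0.64241909 0.23222916]
pink [0.66016967 0.00410067]
```

```bash
cat > go.py <<'E'
# usage: go.py x y z yaw [mm per row] : turn rows, then slide rows, from the measured pose
import sys,numpy as np
from cell import env
from scipy.spatial.transform import Rotation as Ro
x,y,z,yaw=map(float,sys.argv[1:5]);st=float(sys.argv[5]) if len(sys.argv)>5 else 45
o=env.get_obs();p=np.array(o['tool_pos']);r=np.array(o['tool_rot'])
dy=(yaw-r[2]+180)%360-180
n=int(np.ceil(abs(dy)/9)); print('time',o['time_s'],'tcp',p.round(4),r.round(2),'grip',round(o['grip_width'],4),'dyaw',round(dy,2),'q7',round(o['qpos'][6],1))
if n: print(f'turn: {n} rows z {-dy/180/n:.5f}')
R=Ro.from_euler('xyz',[180,0,yaw],degrees=True)
d=R.inv().apply(np.array([x,y,z])-p)
for nm,v in(('all',d),('xy',d*[1,1,0]),('z',d*[0,0,1])):
    k=max(1,int(np.ceil(np.linalg.norm(v)*1000/st)));print(f'{nm}: {k} rows',(v/.5/k).round(5),'total',(v/.5).round(4))
E
cat >> m.py <<'E'
cs,_=cv2.findContours(dm.astype(np.uint8),cv2.RETR_EXTERNAL,cv2.CHAIN_APPROX_NONE)
P=np.vstack([ray(info,px(c[:,0]),.01) for c in cs if cv2.contourArea(c)>100 and np.hypot(*(c[:,0].mean(0)/K-(315,161)))<30])
print('oblong dish union',rect(P))
E
python3 m.py pics/top0.png|tail -1
python3 - <<'E'
from h import *
from cell import env
im=cv2.imread('pics/scene0.png');info=env.camera_info('scene')
H,S,V=[a.astype(int) for a in cv2.split(cv2.cvtColor(im,cv2.COLOR_BGR2HSV))]
for p,z,r in(((272,232),.01,.0575),):
    c=comp((S<40)&(V>80)&(V<165),np.array(p),30);print('large',circ(ray(info,c,z),r))
for n,p,z,r in(('slim',(272,207),.11,.02),('thick',(256,146),.09,.03)):
    c=comp((V>165)&(S<110),np.array(p),25);P=ray(info,c,z);print(n,circ(P,r),np.ptp(P,axis=0))
E
python3 go.py .6566 .1219 .2 102
```

```text
oblong dish union (array([ 0.66328717, -0.10442937]), array([118.68031311,  70.91716003]), 15.32974910736084)
large (array([0.66522968, 0.12287697]), np.float64(0.002262303401701155))
slim (array([0.68952575, 0.13181303]), np.float64(0.012118503589179173)) [0.09712249 0.05606522]
thick (array([0.46595077, 0.01142602]), np.float64(0.01219298712324638)) [0.11415884 0.08072032]
time 0.1 tcp [0.1568 0.6303 0.2216] [-1.7990e+02  1.0000e-02  1.6604e+02] grip 0.0871 dyaw -64.04 q7 -3.3
turn: 8 rows z 0.04447
all: 16 rows [-0.07515  0.0479   0.0027 ] total [-1.2024  0.7663  0.0431]
xy: 16 rows [-0.07515  0.0479   0.     ] total [-1.2024  0.7663  0.    ]
z: 1 rows [-0.       0.       0.04312] total [-0.      0.      0.0431]
```

step_arm([
  {"angular":[0,0,0.0445],"slide":[0,0,0],"jaw":1},
  {"angular":[0,0,0.0445],"slide":[0,0,0],"jaw":1},
  {"angular":[0,0,0.0445],"slide":[0,0,0],"jaw":1},
  {"angular":[0,0,0.0445],"slide":[0,0,0],"jaw":1},
  {"angular":[0,0,0.0445],"slide":[0,0,0],"jaw":1},
  {"angular":[0,0,0.0445],"slide":[0,0,0],"jaw":1},
  {"angular":[0,0,0.0445],"slide":[0,0,0],"jaw":1},
  {"angular":[0,0,0.0445],"slide":[0,0,0],"jaw":1},
  {"angular":[0,0,0],"slide":[-0.075,0.048,0],"jaw":1},
  {"angular":[0,0,0],"slide":[-0.075,0.048,0],"jaw":1},
], newtons=20)

```text
time_s: 1.35
tool_pos: [0.2196, 0.5664, 0.2217]
tool_rot: [-180.0, 0.1, 102.0]
force: [1.0, -0.7, 1.3]
grip_width: 0.0875
grasp_force: 0.0
```

step_arm([
  {"angular":[0,0,0],"slide":[-0.075,0.048,0],"jaw":1},
  {"angular":[0,0,0],"slide":[-0.075,0.048,0],"jaw":1},
  {"angular":[0,0,0],"slide":[-0.075,0.048,0],"jaw":1},
  {"angular":[0,0,0],"slide":[-0.075,0.048,0],"jaw":1},
  {"angular":[0,0,0],"slide":[-0.075,0.048,0],"jaw":1},
  {"angular":[0,0,0],"slide":[-0.075,0.048,0],"jaw":1},
  {"angular":[0,0,0],"slide":[-0.075,0.048,0],"jaw":1},
  {"angular":[0,0,0],"slide":[-0.075,0.048,0],"jaw":1},
  {"angular":[0,0,0],"slide":[-0.075,0.048,0],"jaw":1},
  {"angular":[0,0,0],"slide":[-0.075,0.048,0],"jaw":1},
])

```text
time_s: 2.6
tool_pos: [0.5325, 0.249, 0.2222]
tool_rot: [-180.0, 0.0, 102.0]
force: [0.1, 1.6, -0.1]
grip_width: 0.0872
grasp_force: 0.0
```

```bash
python3 go.py .6566 .1219 .2 102
```

```text
time 2.6 tcp [0.5325 0.249  0.2222] [-179.97    0.    101.97] grip 0.0872 dyaw 0.03 q7 -11.8
turn: 1 rows z -0.00019
all: 4 rows [-0.07508  0.04748  0.0111 ] total [-0.3003  0.1899  0.0444]
xy: 4 rows [-0.07508  0.04748  0.     ] total [-0.3003  0.1899  0.    ]
z: 1 rows [-0.       0.       0.04441] total [-0.      0.      0.0444]
```

step_arm([
  {"angular":[0,0,0],"slide":[-0.075,0.0475,0],"jaw":1},
  {"angular":[0,0,0],"slide":[-0.075,0.0475,0],"jaw":1},
  {"angular":[0,0,0],"slide":[-0.075,0.0475,0],"jaw":1},
  {"angular":[0,0,0],"slide":[-0.075,0.0475,0],"jaw":1},
  {"angular":[0,0,0],"slide":[0,0,0],"jaw":1},
  {"angular":[0,0,0],"slide":[0,0,0],"jaw":1},
])

```text
time_s: 3.35
tool_pos: [0.6554, 0.1236, 0.2219]
tool_rot: [-179.9, -0.0, 102.0]
force: [-0.0, 0.6, -0.8]
grip_width: 0.0872
grasp_force: 0.0
```

```bash
python3 - <<'E'
from h import *
from cell import env
i=env.camera_info('wrist');im=env.read_camera('wrist')[:,:,::-1];cv2.imwrite('pics/w0.png',im)
print(-np.array(i['R']).T@i['t'],np.array(i['R']).round(2))
for n,X in dict(slim=(.6566,.1219,.11),dish=(.6596,.121,.01)).items(): print(n,proj(i,X))
E
python3 go.py .6566 .1219 .056 102
```

```text
[0.63902127 0.20099549 0.38398753] [[ 0.98  0.21 -0.  ]
 [ 0.2  -0.94  0.29]
 [ 0.06 -0.28 -0.96]]
slim [259.8049426  187.36282569]
dish [261.84144136 165.5172469 ]
time 3.4 tcp [0.6552 0.1245 0.2221] [-1.7994e+02 -6.0000e-02  1.0204e+02] grip 0.0869 dyaw -0.04 q7 6.7
turn: 1 rows z 0.00022
all: 4 rows [-0.00143  0.00043  0.08303] total [-0.0057  0.0017  0.3321]
xy: 1 rows [-0.0057   0.00174  0.     ] total [-0.0057  0.0017  0.    ]
z: 4 rows [-0.       0.       0.08303] total [-0.      0.      0.3321]
```

View pics/w0.png

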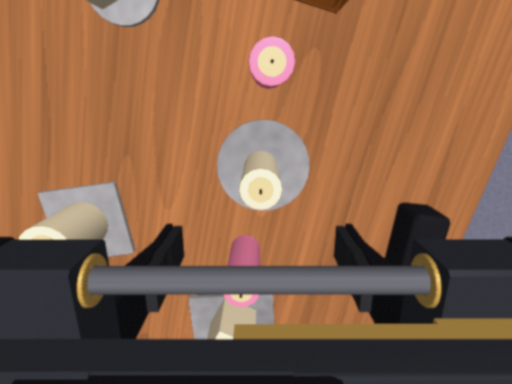

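The wrist view shows the slim top at (261,190) and the large dish at (263,165). Predicted positions were (260,187) and (262,165), so the calibration agrees to 1–2 mm.

step_arm([
  {"angular":[0,0,0],"slide":[-0.005,0.002,0.06],"jaw":1},
  {"angular":[0,0,0],"slide":[0,0,0.07],"jaw":1},
  {"angular":[0,0,0],"slide":[0,0,0.07],"jaw":1},
  {"angular":[0,0,0],"slide":[0,0,0.07],"jaw":1},
  {"angular":[0,0,0],"slide":[0,0,0.062],"jaw":1},
  {"angular":[0,0,0],"slide":[0,0,0],"jaw":0.5},
  {"angular":[0,0,0],"slide":[0,0,0],"jaw":0.4},
  {"angular":[0,0,0],"slide":[0,0,0],"jaw":0.35},
  {"angular":[0,0,0],"slide":[0,0,0],"jaw":0.35},
  {"angular":[0,0,0],"slide":[0,0,0],"jaw":0.35},
])

```text
time_s: 4.65
tool_pos: [0.6577, 0.121, 0.0573]
tool_rot: [179.9, -0.0, 101.9]
force: [0.2, 0.4, -1.1]
grip_width: 0.045
grasp_force: 0.0
```

```bash
python3 go.py .6566 .1219 .2 102
```

```text
time 4.65 tcp [0.6577 0.121  0.0573] [ 1.7994e+02 -2.0000e-02  1.0195e+02] grip 0.045 dyaw 0.05 q7 9.6
turn: 1 rows z -0.00029
all: 4 rows [ 0.00057 -0.00045 -0.07137] total [ 0.0023 -0.0018 -0.2855]
xy: 1 rows [ 0.00229 -0.00179 -0.     ] total [ 0.0023 -0.0018 -0.    ]
z: 4 rows [ 0.      -0.      -0.07137] total [ 0.     -0.     -0.2855]
```

Still closing; finish the grip, then lift.

step_arm([
  {"angular":[0,0,0],"slide":[0,0,0],"jaw":0.3},
  {"angular":[0,0,0],"slide":[0,0,0],"jaw":0.3},
  {"angular":[0,0,0],"slide":[0,0,0],"jaw":0.3},
  {"angular":[0,0,0],"slide":[0,0,0],"jaw":0.3},
])

```text
time_s: 5.15
tool_pos: [0.6576, 0.1209, 0.057]
tool_rot: [180.0, -0.0, 102.0]
force: [-1.3, -0.3, 4.0]
grip_width: 0.0399
grasp_force: 20.0
```

step_arm([
  {"angular":[0,0,0],"slide":[0,0,-0.02],"jaw":0.3},
  {"angular":[0,0,0],"slide":[0,0,-0.05],"jaw":0.3},
  {"angular":[0,0,0],"slide":[0,0,-0.06],"jaw":0.3},
  {"angular":[0,0,0],"slide":[0,0,-0.06],"jaw":0.3},
  {"angular":[0,0,0],"slide":[0,0,-0.06],"jaw":0.3},
  {"angular":[0,0,0],"slide":[0,0,-0.03],"jaw":0.3},
])

```text
time_s: 5.9
tool_pos: [0.658, 0.1209, 0.1984]
tool_rot: [179.9, -0.0, 101.9]
force: [1.0, -0.3, -1.6]
grip_width: 0.0396
grasp_force: 20.0
```

```bash
python3 go.py .4708 -.2885 .2 60
```

```text
time 5.9 tcp [0.658  0.1209 0.1984] [ 1.7987e+02 -1.0000e-02  1.0195e+02] grip 0.0396 dyaw -41.95 q7 7.3
turn: 5 rows z 0.04661
all: 11 rows [-0.08148  0.00774 -0.00028] total [-0.8963  0.0851 -0.0031]
xy: 11 rows [-0.08148  0.00774 -0.     ] total [-0.8963  0.0851 -0.    ]
z: 1 rows [-0.       0.      -0.00312] total [-0.      0.     -0.0031]
```

step_arm([
  {"angular":[0,0,0.02],"slide":[0,0,0],"jaw":0.3},
  {"angular":[0,0,0.045],"slide":[0,0,0],"jaw":0.3},
  {"angular":[0,0,0.045],"slide":[0,0,0],"jaw":0.3},
  {"angular":[0,0,0.045],"slide":[0,0,0],"jaw":0.3},
  {"angular":[0,0,0.045],"slide":[0,0,0],"jaw":0.3},
  {"angular":[0,0,0.033],"slide":[0,0,0],"jaw":0.3},
  {"angular":[0,0,0],"slide":[-0.03,0.003,0],"jaw":0.3},
  {"angular":[0,0,0],"slide":[-0.06,0.006,0],"jaw":0.3},
  {"angular":[0,0,0],"slide":[-0.08,0.0076,0],"jaw":0.3},
  {"angular":[0,0,0],"slide":[-0.08,0.0076,0],"jaw":0.3},
])

```text
time_s: 7.15
tool_pos: [0.604, 0.0042, 0.1961]
tool_rot: [-180.0, 0.1, 60.1]
force: [1.0, 0.2, -1.8]
grip_width: 0.0394
grasp_force: 20.0
```

step_arm([
  {"angular":[0,0,0],"slide":[-0.08,0.0076,0],"jaw":0.3},
  {"angular":[0,0,0],"slide":[-0.08,0.0076,0],"jaw":0.3},
  {"angular":[0,0,0],"slide":[-0.08,0.0076,0],"jaw":0.3},
  {"angular":[0,0,0],"slide":[-0.08,0.0076,0],"jaw":0.3},
  {"angular":[0,0,0],"slide":[-0.08,0.0076,0],"jaw":0.3},
  {"angular":[0,0,0],"slide":[-0.08,0.0076,0],"jaw":0.3},
  {"angular":[0,0,0],"slide":[-0.08,0.0076,0],"jaw":0.3},
  {"angular":[0,0,0],"slide":[-0.05,0.005,0],"jaw":0.3},
  {"angular":[0,0,0],"slide":[-0.03,0.003,0],"jaw":0.3},
  {"angular":[0,0,0],"slide":[0,0,0],"jaw":0.3},
])

```text
time_s: 8.4
tool_pos: [0.471, -0.2869, 0.1964]
tool_rot: [-180.0, -0.0, 59.9]
force: [0.3, 1.0, -0.7]
grip_width: 0.0397
grasp_force: 20.0
```

```bash
python3 go.py .4708 -.2885 .057 60
```

```text
time 8.4 tcp [ 0.471  -0.2869  0.1964] [-1.7998e+02 -1.0000e-02  5.9920e+01] grip 0.0397 dyaw 0.08 q7 5.5
turn: 1 rows z -0.00043
all: 4 rows [-0.00075  0.00034  0.06972] total [-0.003   0.0014  0.2789]
xy: 1 rows [-0.00302  0.00136  0.     ] total [-0.003   0.0014  0.    ]
z: 4 rows [-0.       0.       0.06972] total [-0.      0.      0.2789]
```

step_arm([
  {"angular":[0,0,0],"slide":[-0.003,0.001,0.05],"jaw":0.3},
  {"angular":[0,0,0],"slide":[0,0,0.065],"jaw":0.3},
  {"angular":[0,0,0],"slide":[0,0,0.065],"jaw":0.3},
  {"angular":[0,0,0],"slide":[0,0,0.06],"jaw":0.3},
  {"angular":[0,0,0],"slide":[0,0,0.03],"jaw":0.3},
  {"angular":[0,0,0],"slide":[0,0,0.008],"jaw":0.3},
  {"angular":[0,0,0],"slide":[0,0,0.006],"jaw":0.3},
  {"angular":[0,0,0],"slide":[0,0,0.003],"jaw":0.3},
  {"angular":[0,0,0],"slide":[0,0,0],"jaw":0.3},
  {"angular":[0,0,0],"slide":[0,0,0],"jaw":0.3},
])

```text
time_s: 9.65
tool_pos: [0.4719, -0.2875, 0.0535]
tool_rot: [180.0, -0.0, 60.0]
force: [-0.2, 1.1, -0.3]
grip_width: 0.0394
grasp_force: 20.0
```

step_arm([
  {"angular":[0,0,0],"slide":[0,0,0.002],"jaw":0.3},
  {"angular":[0,0,0],"slide":[0,0,0.001],"jaw":0.3},
  {"angular":[0,0,0],"slide":[0,0,0],"jaw":0.3},
])

```text
time_s: 10.02
tool_pos: [0.4718, -0.2875, 0.0519]
tool_rot: [180.0, -0.0, 60.0]
force: [-1.3, 0.0, 3.8]
grip_width: 0.04
grasp_force: 20.0
```

step_arm([
  {"angular":[0,0,0],"slide":[0,0,0],"jaw":0.55},
  {"angular":[0,0,0],"slide":[0,0,0],"jaw":0.7},
  {"angular":[0,0,0],"slide":[0,0,0],"jaw":1},
  {"angular":[0,0,0],"slide":[0,0,0],"jaw":1},
  {"angular":[0,0,0],"slide":[0,0,0],"jaw":1},
  {"angular":[0,0,0],"slide":[0,0,-0.04],"jaw":1},
  {"angular":[0,0,0],"slide":[0,0,-0.07],"jaw":1},
  {"angular":[0,0,0],"slide":[0,0,-0.08],"jaw":1},
  {"angular":[0,0,0],"slide":[0,0,-0.08],"jaw":1},
  {"angular":[0,0,0],"slide":[0,0,0],"jaw":1},
])

```text
time_s: 11.28
tool_pos: [0.4736, -0.2892, 0.1912]
tool_rot: [179.6, -0.1, 60.0]
force: [-0.0, 0.5, -0.6]
grip_width: 0.0872
grasp_force: 0.0
```

```bash
python3 go.py .4495 .001 .19 90 50
```

```text
time 11.275 tcp [ 0.4736 -0.2892  0.1912] [ 1.7956e+02 -1.2000e-01  5.9980e+01] grip 0.0872 dyaw 30.02 q7 6.1
turn: 4 rows z -0.04169
all: 6 rows [ 0.09673 -0.00805  0.0004 ] total [ 0.5804 -0.0483  0.0024]
xy: 6 rows [ 0.09673 -0.00805  0.     ] total [ 0.5804 -0.0483  0.    ]
z: 1 rows [ 0.      -0.       0.00239] total [ 0.     -0.      0.0024]
```

step_arm([
  {"angular":[0,0,-0.042],"slide":[0,0,0],"jaw":1},
  {"angular":[0,0,-0.042],"slide":[0,0,0],"jaw":1},
  {"angular":[0,0,-0.042],"slide":[0,0,0],"jaw":1},
  {"angular":[0,0,-0.041],"slide":[0,0,0],"jaw":1},
  {"angular":[0,0,0],"slide":[0.116,-0.01,0],"jaw":1},
  {"angular":[0,0,0],"slide":[0.116,-0.01,0],"jaw":1},
  {"angular":[0,0,0],"slide":[0.116,-0.01,0],"jaw":1},
  {"angular":[0,0,0],"slide":[0.116,-0.01,0],"jaw":1},
  {"angular":[0,0,0],"slide":[0.116,-0.01,0],"jaw":1},
  {"angular":[0,0,0],"slide":[0,0,0],"jaw":1},
])

```text
time_s: 12.52
tool_pos: [0.4454, 0.007, 0.1865]
tool_rot: [-180.0, -0.1, 90.6]
force: [1.5, -0.7, 0.0]
grip_width: 0.0873
grasp_force: 0.0
```

```bash
python3 go.py .4495 .001 .045 90 35; python3 m.py | grep -E 'dish (large|square)|coaster|candle|pink|union'
```

```text
time 12.525 tcp [0.4454 0.007  0.1865] [-1.7997e+02 -6.0000e-02  9.0550e+01] grip 0.0873 dyaw -0.55 q7 -7.1
turn: 1 rows z 0.00306
all: 5 rows [-0.00242  0.00165  0.05659] total [-0.0121  0.0083  0.2829]
xy: 1 rows [-0.0121   0.00826  0.     ] total [-0.0121  0.0083  0.    ]
z: 5 rows [-0.       0.       0.05659] total [-0.      0.      0.2829]
dish large [0.6596 0.121 ] 0.0015 extent [0.113 0.112]Traceback (most recent call last):
  File "m.py", line 13, in <module>
    c=comp(dm,np.array(p)*K,60); P=ray(info,px(c),.01)
                                            ~~^^^
  File "m.py", line 8, in <lambda>
    px=lambda c:(c+.5)/K-.5
                 ~^~~
TypeError: unsupported operand type(s) for +: 'NoneType' and 'float'
```

step_arm([
  {"angular":[0,0,0],"slide":[0,0,0],"jaw":1},
  {"angular":[0,0,0],"slide":[0,0,0],"jaw":1},
])

```text
time_s: 12.82
tool_pos: [0.4464, 0.001, 0.1866]
tool_rot: [180.0, 0.0, 89.9]
force: [0.5, -0.4, -0.3]
grip_width: 0.087
grasp_force: 0.0
```

```bash
python3 go.py .4495 .001 .045 90 35
```

```text
time 12.825 tcp [0.4464 0.001  0.1866] [180.     0.    89.91] grip 0.087 dyaw 0.09 q7 -7.1
turn: 1 rows z -0.00052
all: 5 rows [-1.000e-05  1.250e-03  5.664e-02] total [-1.000e-04  6.300e-03  2.832e-01]
xy: 1 rows [-7.00e-05  6.25e-03  0.00e+00] total [-0.0001  0.0063  0.    ]
z: 5 rows [-0.       0.       0.05664] total [-0.      0.      0.2832]
```

step_arm([
  {"angular":[0,0,0],"slide":[0,0.006,0.04],"jaw":1},
  {"angular":[0,0,0],"slide":[0,0,0.06],"jaw":1},
  {"angular":[0,0,0],"slide":[0,0,0.065],"jaw":1},
  {"angular":[0,0,0],"slide":[0,0,0.065],"jaw":1},
  {"angular":[0,0,0],"slide":[0,0,0.053],"jaw":1},
  {"angular":[0,0,0],"slide":[0,0,0],"jaw":1},
  {"angular":[0,0,0],"slide":[0,0,0],"jaw":0.6},
  {"angular":[0,0,0],"slide":[0,0,0],"jaw":0.55},
  {"angular":[0,0,0],"slide":[0,0,0],"jaw":0.55},
  {"angular":[0,0,0],"slide":[0,0,0],"jaw":0.55},
])

```text
time_s: 14.08
tool_pos: [0.4499, 0.0027, 0.0457]
tool_rot: [179.9, -0.0, 90.1]
force: [-0.0, -0.5, 3.4]
grip_width: 0.0598
grasp_force: 20.0
```

step_arm([
  {"angular":[0,0,0],"slide":[0,0,0],"jaw":0.55},
  {"angular":[0,0,0],"slide":[0,0,0],"jaw":0.55},
])

```text
time_s: 14.32
tool_pos: [0.4499, 0.0027, 0.0457]
tool_rot: [179.9, -0.0, 90.1]
force: [-0.3, 0.7, 6.9]
grip_width: 0.0598
grasp_force: 20.0
```

step_arm([
  {"angular":[0,0,0],"slide":[0,0,-0.02],"jaw":0.55},
  {"angular":[0,0,0],"slide":[0,0,-0.05],"jaw":0.55},
  {"angular":[0,0,0],"slide":[0,0,-0.065],"jaw":0.55},
  {"angular":[0,0,0],"slide":[0,0,-0.065],"jaw":0.55},
  {"angular":[0,0,0],"slide":[0,0,-0.06],"jaw":0.55},
  {"angular":[0,0,0],"slide":[0,0,-0.02],"jaw":0.55},
  {"angular":[0,0,-0.025],"slide":[0,0,0],"jaw":0.55},
  {"angular":[0,0,-0.03],"slide":[0,0,0],"jaw":0.55},
  {"angular":[0,0,0],"slide":[0,0,0],"jaw":0.55},
])

```text
time_s: 15.45
tool_pos: [0.4485, 0.0024, 0.1841]
tool_rot: [-179.9, 0.0, 99.9]
force: [0.6, 0.2, -1.3]
grip_width: 0.0599
grasp_force: 20.0
```

```bash
python3 go.py .66 .1225 .185 100 35
```

```text
time 15.45 tcp [0.4485 0.0024 0.1841] [-1.7989e+02  1.0000e-02  9.9920e+01] grip 0.0599 dyaw 0.08 q7 2.9
turn: 1 rows z -0.00047
all: 7 rows [ 0.02328  0.06548 -0.00026] total [ 0.163   0.4583 -0.0018]
xy: 7 rows [ 0.02328  0.06548 -0.     ] total [ 0.163   0.4583 -0.    ]
z: 1 rows [ 0.       0.      -0.00185] total [ 0.      0.     -0.0018]
```

step_arm([
  {"angular":[0,0,0],"slide":[0.0115,0.0325,0],"jaw":0.55},
  {"angular":[0,0,0],"slide":[0.0235,0.0655,0],"jaw":0.55},
  {"angular":[0,0,0],"slide":[0.0235,0.0655,0],"jaw":0.55},
  {"angular":[0,0,0],"slide":[0.0235,0.0655,0],"jaw":0.55},
  {"angular":[0,0,0],"slide":[0.0235,0.0655,0],"jaw":0.55},
  {"angular":[0,0,0],"slide":[0.0235,0.0655,0],"jaw":0.55},
  {"angular":[0,0,0],"slide":[0.023,0.0655,0],"jaw":0.55},
  {"angular":[0,0,0],"slide":[0.0115,0.0325,0],"jaw":0.55},
  {"angular":[0,0,0],"slide":[0,0,0],"jaw":0.55},
  {"angular":[0,0,0],"slide":[0,0,0],"jaw":0.55},
])

```text
time_s: 16.7
tool_pos: [0.6598, 0.1219, 0.1843]
tool_rot: [-179.9, 0.0, 99.9]
force: [0.5, -0.7, -1.6]
grip_width: 0.0597
grasp_force: 20.0
```

```bash
python3 go.py .66 .1225 .0457 100 35
```

```text
time 16.7 tcp [0.6598 0.1219 0.1843] [-1.799e+02  3.000e-02  9.989e+01] grip 0.0597 dyaw 0.11 q7 5.7
turn: 1 rows z -0.00062
all: 4 rows [0.00029 0.00015 0.06931] total [0.0012 0.0006 0.2772]
xy: 1 rows [0.00118 0.00058 0.     ] total [0.0012 0.0006 0.    ]
z: 4 rows [0.      0.      0.06931] total [0.     0.     0.2772]
```

step_arm([
  {"angular":[0,0,0],"slide":[0.001,0.001,0.05],"jaw":0.55},
  {"angular":[0,0,0],"slide":[0,0,0.065],"jaw":0.55},
  {"angular":[0,0,0],"slide":[0,0,0.065],"jaw":0.55},
  {"angular":[0,0,0],"slide":[0,0,0.055],"jaw":0.55},
  {"angular":[0,0,0],"slide":[0,0,0.025],"jaw":0.55},
  {"angular":[0,0,0],"slide":[0,0,0.008],"jaw":0.55},
  {"angular":[0,0,0],"slide":[0,0,0.005],"jaw":0.55},
  {"angular":[0,0,0],"slide":[0,0,0.002],"jaw":0.55},
  {"angular":[0,0,0],"slide":[0,0,0],"jaw":0.55},
  {"angular":[0,0,0],"slide":[0,0,0],"jaw":0.55},
])

```text
time_s: 17.95
tool_pos: [0.6613, 0.1234, 0.048]
tool_rot: [180.0, -0.0, 100.0]
force: [0.5, 0.0, -2.0]
grip_width: 0.0596
grasp_force: 20.0
```

step_arm([
  {"angular":[0,0,0],"slide":[0.001,-0.001,0.002],"jaw":0.55},
  {"angular":[0,0,0],"slide":[0,0,0.002],"jaw":0.55},
  {"angular":[0,0,0],"slide":[0,0,0.001],"jaw":0.55},
  {"angular":[0,0,0],"slide":[0,0,0],"jaw":0.55},
])

```text
time_s: 18.45
tool_pos: [0.6604, 0.1238, 0.0458]
tool_rot: [180.0, -0.0, 100.0]
force: [-3.3, -0.5, 5.3]
grip_width: 0.0594
grasp_force: 20.0
```

step_arm([
  {"angular":[0,0,0],"slide":[0,0,0],"jaw":0.75},
  {"angular":[0,0,0],"slide":[0,0,0],"jaw":0.85},
  {"angular":[0,0,0],"slide":[0,0,0],"jaw":1},
  {"angular":[0,0,0],"slide":[0,0,0],"jaw":1},
  {"angular":[0,0,0],"slide":[0,0,-0.04],"jaw":1},
  {"angular":[0,0,0],"slide":[0,0,-0.07],"jaw":1},
  {"angular":[0,0,0],"slide":[0,0,-0.08],"jaw":1},
  {"angular":[0,0,0],"slide":[0,0,-0.08],"jaw":1},
  {"angular":[0,0,0],"slide":[0,0,0],"jaw":1},
  {"angular":[0,0,0],"slide":[0,0,0],"jaw":1},
])

```text
time_s: 19.7
tool_pos: [0.6604, 0.1237, 0.1807]
tool_rot: [180.0, -0.0, 100.0]
force: [-0.1, -0.1, -1.5]
grip_width: 0.0873
grasp_force: 0.0
```

```bash
python3 go.py .6643 -.1002 .18 74.1 40
```

```text
time 19.7 tcp [0.6604 0.1237 0.1807] [ 1.7996e+02 -2.0000e-02  9.9970e+01] grip 0.0873 dyaw -25.87 q7 5.8
turn: 3 rows z 0.04791
all: 6 rows [-0.07142  0.02169  0.00023] total [-0.4285  0.1301  0.0014]
xy: 6 rows [-0.07142  0.02169  0.     ] total [-0.4285  0.1301  0.    ]
z: 1 rows [-0.       0.       0.00137] total [-0.      0.      0.0014]
```

step_arm([
  {"angular":[0,0,0.048],"slide":[0,0,0],"jaw":1},
  {"angular":[0,0,0.048],"slide":[0,0,0],"jaw":1},
  {"angular":[0,0,0.048],"slide":[0,0,0],"jaw":1},
  {"angular":[0,0,0],"slide":[-0.086,0.026,0],"jaw":1},
  {"angular":[0,0,0],"slide":[-0.086,0.026,0],"jaw":1},
  {"angular":[0,0,0],"slide":[-0.086,0.026,0],"jaw":1},
  {"angular":[0,0,0],"slide":[-0.086,0.026,0],"jaw":1},
  {"angular":[0,0,0],"slide":[-0.086,0.026,0],"jaw":1},
  {"angular":[0,0,0],"slide":[0,0,0],"jaw":1},
  {"angular":[0,0,0],"slide":[0,0,0],"jaw":1},
])

```text
time_s: 20.95
tool_pos: [0.6634, -0.1, 0.1789]
tool_rot: [-179.9, -0.0, 74.1]
force: [-0.1, 0.8, 0.8]
grip_width: 0.0869
grasp_force: 0.0
```

```bash
python3 go.py .6643 -.1002 .041 74.1 40
```

```text
time 20.95 tcp [ 0.6634 -0.1     0.1789] [-1.7988e+02 -3.0000e-02  7.4060e+01] grip 0.0869 dyaw 0.04 q7 1.8
turn: 1 rows z -0.00025
all: 4 rows [4.000e-05 4.600e-04 6.894e-02] total [2.000e-04 1.800e-03 2.758e-01]
xy: 1 rows [0.00016 0.00183 0.     ] total [0.0002 0.0018 0.    ]
z: 4 rows [0.      0.      0.06894] total [0.     0.     0.2758]
```

step_arm([
  {"angular":[0,0,0],"slide":[0,0.002,0.05],"jaw":1},
  {"angular":[0,0,0],"slide":[0,0,0.065],"jaw":1},
  {"angular":[0,0,0],"slide":[0,0,0.065],"jaw":1},
  {"angular":[0,0,0],"slide":[0,0,0.06],"jaw":1},
  {"angular":[0,0,0],"slide":[0,0,0.036],"jaw":1},
  {"angular":[0,0,0],"slide":[0,0,0],"jaw":1},
  {"angular":[0,0,0],"slide":[0,0,0],"jaw":0.5},
  {"angular":[0,0,0],"slide":[0,0,0],"jaw":0.45},
  {"angular":[0,0,0],"slide":[0,0,0],"jaw":0.45},
  {"angular":[0,0,0],"slide":[0,0,0],"jaw":0.45},
])

```text
time_s: 22.2
tool_pos: [0.6651, -0.1012, 0.0425]
tool_rot: [180.0, -0.0, 74.0]
force: [0.4, 0.3, 0.5]
grip_width: 0.0554
grasp_force: 0.0
```

step_arm([
  {"angular":[0,0,0],"slide":[0,0,0],"jaw":0.45},
  {"angular":[0,0,0],"slide":[0,0,0],"jaw":0.45},
  {"angular":[0,0,0],"slide":[0,0,0],"jaw":0.45},
])

```text
time_s: 22.58
tool_pos: [0.6651, -0.1013, 0.0424]
tool_rot: [180.0, -0.0, 74.1]
force: [0.0, 0.3, 2.4]
grip_width: 0.0501
grasp_force: 20.0
```

step_arm([
  {"angular":[0,0,0],"slide":[0,0,-0.02],"jaw":0.45},
  {"angular":[0,0,0],"slide":[0,0,-0.05],"jaw":0.45},
  {"angular":[0,0,0],"slide":[0,0,-0.065],"jaw":0.45},
  {"angular":[0,0,0],"slide":[0,0,-0.065],"jaw":0.45},
  {"angular":[0,0,0],"slide":[0,0,-0.05],"jaw":0.45},
  {"angular":[0,0,-0.03],"slide":[0,0,0],"jaw":0.45},
  {"angular":[0,0,-0.045],"slide":[0,0,0],"jaw":0.45},
  {"angular":[0,0,-0.045],"slide":[0,0,0],"jaw":0.45},
  {"angular":[0,0,-0.045],"slide":[0,0,0],"jaw":0.45},
  {"angular":[0,0,-0.033],"slide":[0,0,0],"jaw":0.45},
])

```text
time_s: 23.82
tool_pos: [0.6645, -0.1012, 0.1671]
tool_rot: [-180.0, -0.0, 109.9]
force: [-0.4, 0.1, -1.7]
grip_width: 0.05
grasp_force: 20.0
```

```bash
python3 go.py .4508 -.0022 .17 109.8 35
```

```text
time 23.825 tcp [ 0.6645 -0.1012  0.1671] [-1.7997e+02 -2.0000e-02  1.0990e+02] grip 0.05 dyaw -0.1 q7 35.7
turn: 1 rows z 0.00054
all: 7 rows [ 0.04729 -0.04786 -0.00083] total [ 0.331  -0.335  -0.0058]
xy: 7 rows [ 0.04729 -0.04786 -0.     ] total [ 0.331 -0.335 -0.   ]
z: 1 rows [ 0.      -0.      -0.00584] total [ 0.     -0.     -0.0058]
```

step_arm([
  {"angular":[0,0,0],"slide":[0.024,-0.024,0],"jaw":0.45},
  {"angular":[0,0,0],"slide":[0.047,-0.048,0],"jaw":0.45},
  {"angular":[0,0,0],"slide":[0.047,-0.048,0],"jaw":0.45},
  {"angular":[0,0,0],"slide":[0.047,-0.048,0],"jaw":0.45},
  {"angular":[0,0,0],"slide":[0.047,-0.048,0],"jaw":0.45},
  {"angular":[0,0,0],"slide":[0.047,-0.047,0],"jaw":0.45},
  {"angular":[0,0,0],"slide":[0.047,-0.048,0],"jaw":0.45},
  {"angular":[0,0,0],"slide":[0.024,-0.024,0],"jaw":0.45},
  {"angular":[0,0,0],"slide":[0,0,0],"jaw":0.45},
  {"angular":[0,0,0],"slide":[0,0,0],"jaw":0.45},
])

```text
time_s: 25.08
tool_pos: [0.4522, -0.0027, 0.1674]
tool_rot: [179.9, 0.0, 109.7]
force: [0.0, 0.8, -0.7]
grip_width: 0.0496
grasp_force: 20.0
```

```bash
python3 go.py .4508 -.0022 .0424 109.8 35
```

```text
time 25.075 tcp [ 0.4522 -0.0027  0.1674] [1.7994e+02 2.0000e-02 1.0966e+02] grip 0.0496 dyaw 0.14 q7 14.4
turn: 1 rows z -0.00079
all: 4 rows [ 0.00049 -0.00057  0.0625 ] total [ 0.002  -0.0023  0.25  ]
xy: 1 rows [ 0.00197 -0.00227  0.     ] total [ 0.002  -0.0023  0.    ]
z: 4 rows [ 0.     -0.      0.0625] total [ 0.   -0.    0.25]
```

step_arm([
  {"angular":[0,0,0],"slide":[0.002,-0.002,0.05],"jaw":0.45},
  {"angular":[0,0,0],"slide":[0,0,0.06],"jaw":0.45},
  {"angular":[0,0,0],"slide":[0,0,0.06],"jaw":0.45},
  {"angular":[0,0,0],"slide":[0,0,0.045],"jaw":0.45},
  {"angular":[0,0,0],"slide":[0,0,0.02],"jaw":0.45},
  {"angular":[0,0,0],"slide":[0,0,0.007],"jaw":0.45},
  {"angular":[0,0,0],"slide":[0,0,0.004],"jaw":0.45},
  {"angular":[0,0,0],"slide":[0,0,0.002],"jaw":0.45},
  {"angular":[0,0,0],"slide":[0,0,0],"jaw":0.45},
  {"angular":[0,0,0],"slide":[0,0,0],"jaw":0.45},
])

```text
time_s: 26.32
tool_pos: [0.4505, -0.0016, 0.0434]
tool_rot: [180.0, -0.0, 109.7]
force: [-0.1, 0.3, -2.0]
grip_width: 0.0497
grasp_force: 20.0
```

step_arm([
  {"angular":[0,0,0],"slide":[0,0,0.002],"jaw":0.45},
  {"angular":[0,0,0],"slide":[0,0,0.001],"jaw":0.45},
  {"angular":[0,0,0],"slide":[0,0,0],"jaw":0.45},
])

```text
time_s: 26.7
tool_pos: [0.4505, -0.0016, 0.0423]
tool_rot: [180.0, -0.0, 109.7]
force: [-2.2, -0.7, 6.7]
grip_width: 0.0498
grasp_force: 20.0
```

step_arm([
  {"angular":[0,0,0],"slide":[0,0,0],"jaw":0.65},
  {"angular":[0,0,0],"slide":[0,0,0],"jaw":0.8},
  {"angular":[0,0,0],"slide":[0,0,0],"jaw":1},
  {"angular":[0,0,0],"slide":[0,0,0],"jaw":1},
  {"angular":[0,0,0],"slide":[0,0,-0.04],"jaw":1},
  {"angular":[0,0,0],"slide":[0,0,-0.07],"jaw":1},
  {"angular":[0,0,0],"slide":[0,0,-0.08],"jaw":1},
  {"angular":[0,0,0],"slide":[0,0,-0.06],"jaw":1},
  {"angular":[0,0,-0.05],"slide":[0,0,0],"jaw":1},
  {"angular":[0,0,-0.053],"slide":[0,0,0],"jaw":1},
])

```text
time_s: 27.95
tool_pos: [0.4505, -0.0016, 0.167]
tool_rot: [179.9, 0.0, 128.5]
force: [-0.2, 0.6, -0.1]
grip_width: 0.087
grasp_force: 0.0
```

```bash
python3 go.py .4698 .2871 .17 128.2 45
```

```text
time 27.95 tcp [ 0.4505 -0.0016  0.167 ] [1.7993e+02 1.0000e-02 1.2854e+02] grip 0.087 dyaw -0.34 q7 32.9
turn: 1 rows z 0.00190
all: 7 rows [ 0.06142  0.05534 -0.00085] total [ 0.43    0.3874 -0.0059]
xy: 7 rows [ 0.06142  0.05534 -0.     ] total [ 0.43    0.3874 -0.    ]
z: 1 rows [ 0.       0.      -0.00592] total [ 0.      0.     -0.0059]
```

step_arm([
  {"angular":[0,0,0],"slide":[0.0615,0.0555,0],"jaw":1},
  {"angular":[0,0,0],"slide":[0.0615,0.0555,0],"jaw":1},
  {"angular":[0,0,0],"slide":[0.0615,0.0555,0],"jaw":1},
  {"angular":[0,0,0],"slide":[0.0615,0.0555,0],"jaw":1},
  {"angular":[0,0,0],"slide":[0.0615,0.0555,0],"jaw":1},
  {"angular":[0,0,0],"slide":[0.0615,0.055,0],"jaw":1},
  {"angular":[0,0,0],"slide":[0.061,0.055,0],"jaw":1},
  {"angular":[0,0,0],"slide":[0,0,0],"jaw":1},
  {"angular":[0,0,0],"slide":[0,0,0],"jaw":1},
])

```text
time_s: 29.08
tool_pos: [0.4695, 0.2862, 0.1662]
tool_rot: [-179.9, 0.0, 128.2]
force: [0.4, -0.1, 0.4]
grip_width: 0.0869
grasp_force: 0.0
```

```bash
python3 go.py .4698 .2871 .037 128.2 45
```

```text
time 29.075 tcp [0.4695 0.2862 0.1662] [-1.7994e+02  4.0000e-02  1.2821e+02] grip 0.0869 dyaw -0.01 q7 6.0
turn: 1 rows z 0.00006
all: 3 rows [0.00033 0.00053 0.08614] total [0.001  0.0016 0.2584]
xy: 1 rows [0.00099 0.00158 0.     ] total [0.001  0.0016 0.    ]
z: 3 rows [0.      0.      0.08614] total [0.     0.     0.2584]
```

step_arm([
  {"angular":[0,0,0],"slide":[0.001,0.001,0.05],"jaw":1},
  {"angular":[0,0,0],"slide":[0,0,0.065],"jaw":1},
  {"angular":[0,0,0],"slide":[0,0,0.065],"jaw":1},
  {"angular":[0,0,0],"slide":[0,0,0.05],"jaw":1},
  {"angular":[0,0,0],"slide":[0,0,0.028],"jaw":1},
  {"angular":[0,0,0],"slide":[0,0,0],"jaw":1},
  {"angular":[0,0,0],"slide":[0,0,0],"jaw":0.65},
  {"angular":[0,0,0],"slide":[0,0,0],"jaw":0.6},
  {"angular":[0,0,0],"slide":[0,0,0],"jaw":0.6},
  {"angular":[0,0,0],"slide":[0,0,0],"jaw":0.6},
])

```text
time_s: 30.32
tool_pos: [0.4698, 0.2881, 0.0383]
tool_rot: [179.9, -0.0, 128.2]
force: [-0.2, -0.3, 3.4]
grip_width: 0.0637
grasp_force: 20.0
```

step_arm([
  {"angular":[0,0,0],"slide":[0,0,0],"jaw":0.6},
  {"angular":[0,0,0],"slide":[0,0,0],"jaw":0.6},
])

```text
time_s: 30.58
tool_pos: [0.4698, 0.2881, 0.0382]
tool_rot: [180.0, -0.0, 128.2]
force: [-1.3, -0.3, 6.1]
grip_width: 0.0641
grasp_force: 20.0
```

step_arm([
  {"angular":[0,0,0],"slide":[0,0,-0.02],"jaw":0.6},
  {"angular":[0,0,0],"slide":[0,0,-0.05],"jaw":0.6},
  {"angular":[0,0,0],"slide":[0,0,-0.065],"jaw":0.6},
  {"angular":[0,0,0],"slide":[0,0,-0.065],"jaw":0.6},
  {"angular":[0,0,0],"slide":[0,0,-0.065],"jaw":0.6},
  {"angular":[0,0,0],"slide":[0,0,-0.03],"jaw":0.6},
  {"angular":[0,0,0.03],"slide":[0,0,0],"jaw":0.6},
  {"angular":[0,0,0.045],"slide":[0,0,0],"jaw":0.6},
  {"angular":[0,0,0.035],"slide":[0,0,0],"jaw":0.6},
  {"angular":[0,0,0.0175],"slide":[0,0,0],"jaw":0.6},
])

```text
time_s: 31.82
tool_pos: [0.4689, 0.2874, 0.184]
tool_rot: [-179.9, 0.0, 105.2]
force: [0.1, 0.1, -1.7]
grip_width: 0.0639
grasp_force: 20.0
```

```bash
python3 go.py .6633 -.105 .185 105.3 37
```

```text
time 31.825 tcp [0.4689 0.2874 0.184 ] [-1.7990e+02  4.0000e-02  1.0515e+02] grip 0.0639 dyaw 0.15 q7 -17.2
turn: 1 rows z -0.00082
all: 12 rows [-0.07164  0.01399 -0.00016] total [-0.8596  0.1679 -0.002 ]
xy: 12 rows [-0.07164  0.01399 -0.     ] total [-0.8596  0.1679 -0.    ]
z: 1 rows [-0.       0.      -0.00196] total [-0.     0.    -0.002]
```

step_arm([
  {"angular":[0,0,0],"slide":[-0.036,0.007,0],"jaw":0.6},
  {"angular":[0,0,0],"slide":[-0.072,0.014,0],"jaw":0.6},
  {"angular":[0,0,0],"slide":[-0.072,0.014,0],"jaw":0.6},
  {"angular":[0,0,0],"slide":[-0.072,0.014,0],"jaw":0.6},
  {"angular":[0,0,0],"slide":[-0.072,0.014,0],"jaw":0.6},
  {"angular":[0,0,0],"slide":[-0.072,0.014,0],"jaw":0.6},
  {"angular":[0,0,0],"slide":[-0.072,0.014,0],"jaw":0.6},
  {"angular":[0,0,0],"slide":[-0.072,0.014,0],"jaw":0.6},
  {"angular":[0,0,0],"slide":[-0.072,0.014,0],"jaw":0.6},
  {"angular":[0,0,0],"slide":[-0.072,0.014,0],"jaw":0.6},
])

```text
time_s: 33.08
tool_pos: [0.6237, -0.0275, 0.1846]
tool_rot: [-179.9, 0.0, 105.3]
force: [0.3, 0.5, -0.8]
grip_width: 0.0635
grasp_force: 20.0
```

step_arm([
  {"angular":[0,0,0],"slide":[-0.072,0.014,0],"jaw":0.6},
  {"angular":[0,0,0],"slide":[-0.072,0.014,0],"jaw":0.6},
  {"angular":[0,0,0],"slide":[-0.032,0.007,0],"jaw":0.6},
  {"angular":[0,0,0],"slide":[0,0,0],"jaw":0.6},
  {"angular":[0,0,0],"slide":[0,0,0],"jaw":0.6},
])

```text
time_s: 33.7
tool_pos: [0.6636, -0.103, 0.1848]
tool_rot: [-180.0, -0.1, 105.4]
force: [0.2, 0.8, -2.0]
grip_width: 0.0643
grasp_force: 20.0
```

```bash
python3 go.py .6633 -.105 .0382 105.3 37
```

```text
time 33.7 tcp [ 0.6636 -0.103   0.1848] [-1.7999e+02 -1.0000e-01  1.0540e+02] grip 0.0643 dyaw -0.1 q7 31.0
turn: 1 rows z 0.00054
all: 4 rows [-0.00095 -0.00039  0.07331] total [-0.0038 -0.0016  0.2932]
xy: 1 rows [-0.00379 -0.00156  0.     ] total [-0.0038 -0.0016  0.    ]
z: 4 rows [-0.      -0.       0.07331] total [-0.     -0.      0.2932]
```

step_arm([
  {"angular":[0,0,0],"slide":[-0.003,-0.001,0.05],"jaw":0.6},
  {"angular":[0,0,0],"slide":[0,0,0.07],"jaw":0.6},
  {"angular":[0,0,0],"slide":[0,0,0.07],"jaw":0.6},
  {"angular":[0,0,0],"slide":[0,0,0.06],"jaw":0.6},
  {"angular":[0,0,0],"slide":[0,0,0.028],"jaw":0.6},
  {"angular":[0,0,0],"slide":[0,0,0.007],"jaw":0.6},
  {"angular":[0,0,0],"slide":[0,0,0.004],"jaw":0.6},
  {"angular":[0,0,0],"slide":[0,0,0.002],"jaw":0.6},
  {"angular":[0,0,0],"slide":[0,0,0],"jaw":0.6},
  {"angular":[0,0,0],"slide":[0,0,0],"jaw":0.6},
])

```text
time_s: 34.95
tool_pos: [0.6641, -0.1065, 0.0401]
tool_rot: [180.0, 0.0, 105.3]
force: [-0.1, 0.1, -0.9]
grip_width: 0.0638
grasp_force: 20.0
```

step_arm([
  {"angular":[0,0,0],"slide":[0.003,0,0.001],"jaw":0.6},
  {"angular":[0,0,0],"slide":[0,0,0.002],"jaw":0.6},
  {"angular":[0,0,0],"slide":[0,0,0.001],"jaw":0.6},
  {"angular":[0,0,0],"slide":[0,0,0],"jaw":0.6},
])

```text
time_s: 35.45
tool_pos: [0.6635, -0.1047, 0.0384]
tool_rot: [180.0, -0.0, 105.3]
force: [-2.9, 0.4, 5.4]
grip_width: 0.0639
grasp_force: 20.0
```

Contact; release, lift, and go for the slim candle on the coaster (about .471, -.2885).

step_arm([
  {"angular":[0,0,0],"slide":[0,0,0],"jaw":0.8},
  {"angular":[0,0,0],"slide":[0,0,0],"jaw":0.9},
  {"angular":[0,0,0],"slide":[0,0,0],"jaw":1},
  {"angular":[0,0,0],"slide":[0,0,0],"jaw":1},
  {"angular":[0,0,0],"slide":[0,0,-0.04],"jaw":1},
  {"angular":[0,0,0],"slide":[0,0,-0.07],"jaw":1},
  {"angular":[0,0,0],"slide":[0,0,-0.08],"jaw":1},
  {"angular":[0,0,0],"slide":[0,0,-0.08],"jaw":1},
  {"angular":[0,0,0],"slide":[0,0,-0.05],"jaw":1},
  {"angular":[0,0,0],"slide":[0,0,0],"jaw":1},
])

```text
time_s: 36.7
tool_pos: [0.6651, -0.1057, 0.2018]
tool_rot: [179.6, 0.1, 105.3]
force: [0.8, -0.5, 0.3]
grip_width: 0.0874
grasp_force: 0.0
```

step_arm([
  {"angular":[0,0,0.05],"slide":[0,0,0],"jaw":1},
  {"angular":[0,0,0.05],"slide":[0,0,0],"jaw":1},
  {"angular":[0,0,0.05],"slide":[0,0,0],"jaw":1},
  {"angular":[0,0,0.05],"slide":[0,0,0],"jaw":1},
  {"angular":[0,0,0.05],"slide":[0,0,0],"jaw":1},
  {"angular":[0,0,0],"slide":[0,0,0],"jaw":1},
])

```text
time_s: 37.45
tool_pos: [0.6629, -0.1048, 0.1967]
tool_rot: [-179.9, 0.0, 60.4]
force: [0.2, -0.6, -0.7]
grip_width: 0.0871
grasp_force: 0.0
```

```bash
python3 go.py .4718 -.2875 .2 60 45
python3 - <<'E'
from h import *
from cell import env
i=env.camera_info('top');im=env.read_camera('top')[:,:,::-1].copy()
K=4;big=cv2.resize(im,None,fx=K,fy=K,interpolation=cv2.INTER_CUBIC)
H,S,V=[a.astype(int) for a in cv2.split(cv2.cvtColor(big,cv2.COLOR_BGR2HSV))]
p=proj(i,(.4718,-.2875,.105));c=comp((V>150)&(S<85),p*K,60)
if c is not None:
  P=ray(i,(c+.5)/K-.5,.105);print(p,circ(P,.02),np.ptp(P,axis=0))
E
```

```text
time 37.45 tcp [ 0.6629 -0.1048  0.1967] [-1.7993e+02  5.0000e-02  6.0370e+01] grip 0.0871 dyaw -0.37 q7 -11.4
turn: 1 rows z 0.00208
all: 6 rows [-0.08458 -0.02471 -0.00109] total [-0.5075 -0.1483 -0.0065]
xy: 6 rows [-0.08458 -0.02471 -0.     ] total [-0.5075 -0.1483 -0.    ]
z: 1 rows [-0.      -0.      -0.00652] total [-0.     -0.     -0.0065]
[411.50743581 236.82471225] (array([ 0.47129916, -0.28541715]), np.float64(0.0003205343082473139)) [0.0415073  0.04003742]
```

step_arm([
  {"angular":[0,0,0],"slide":[-0.084,-0.025,0],"jaw":1},
  {"angular":[0,0,0],"slide":[-0.084,-0.025,0],"jaw":1},
  {"angular":[0,0,0],"slide":[-0.084,-0.025,0],"jaw":1},
  {"angular":[0,0,0],"slide":[-0.084,-0.025,0],"jaw":1},
  {"angular":[0,0,0],"slide":[-0.084,-0.025,0],"jaw":1},
  {"angular":[0,0,0],"slide":[-0.084,-0.025,0],"jaw":1},
  {"angular":[0,0,0],"slide":[0,0,0],"jaw":1},
  {"angular":[0,0,0],"slide":[0,0,0],"jaw":1},
])

```text
time_s: 38.5
tool_pos: [0.4737, -0.286, 0.1976]
tool_rot: [180.0, -0.1, 60.4]
force: [0.8, 0.6, -0.3]
grip_width: 0.0869
grasp_force: 0.0
```

```bash
python3 go.py .4716 -.2862 .052 60 45
```

```text
time 38.5 tcp [ 0.4737 -0.286   0.1976] [ 1.7999e+02 -7.0000e-02  6.0380e+01] grip 0.0869 dyaw -0.38 q7 5.2
turn: 1 rows z 0.00213
all: 4 rows [-0.00061 -0.00088  0.07278] total [-0.0024 -0.0035  0.2911]
xy: 1 rows [-0.00242 -0.00352  0.     ] total [-0.0024 -0.0035  0.    ]
z: 4 rows [-0.      -0.       0.07278] total [-0.     -0.      0.2911]
```

step_arm([
  {"angular":[0,0,0],"slide":[-0.002,-0.003,0.05],"jaw":1},
  {"angular":[0,0,0],"slide":[0,0,0.07],"jaw":1},
  {"angular":[0,0,0],"slide":[0,0,0.07],"jaw":1},
  {"angular":[0,0,0],"slide":[0,0,0.06],"jaw":1},
  {"angular":[0,0,0],"slide":[0,0,0.04],"jaw":1},
  {"angular":[0,0,0],"slide":[0,0,0],"jaw":1},
  {"angular":[0,0,0],"slide":[0,0,0],"jaw":0.5},
  {"angular":[0,0,0],"slide":[0,0,0],"jaw":0.4},
  {"angular":[0,0,0],"slide":[0,0,0],"jaw":0.35},
  {"angular":[0,0,0],"slide":[0,0,0],"jaw":0.35},
])

```text
time_s: 39.75
tool_pos: [0.4718, -0.2868, 0.053]
tool_rot: [180.0, -0.0, 60.3]
force: [-0.5, -0.5, 0.3]
grip_width: 0.0547
grasp_force: 0.0
```

step_arm([
  {"angular":[0,0,0],"slide":[0,0,0],"jaw":0.3},
  {"angular":[0,0,0],"slide":[0,0,0],"jaw":0.3},
  {"angular":[0,0,0],"slide":[0,0,0],"jaw":0.3},
  {"angular":[0,0,0],"slide":[0,0,0],"jaw":0.3},
  {"angular":[0,0,0],"slide":[0,0,0],"jaw":0.3},
])

```text
time_s: 40.38
tool_pos: [0.4716, -0.2867, 0.0526]
tool_rot: [180.0, -0.0, 60.3]
force: [0.7, -0.6, 0.4]
grip_width: 0.0397
grasp_force: 20.0
```

step_arm([
  {"angular":[0,0,0],"slide":[0,0,-0.02],"jaw":0.3},
  {"angular":[0,0,0],"slide":[0,0,-0.05],"jaw":0.3},
  {"angular":[0,0,0],"slide":[0,0,-0.065],"jaw":0.3},
  {"angular":[0,0,0],"slide":[0,0,-0.065],"jaw":0.3},
  {"angular":[0,0,0],"slide":[0,0,-0.05],"jaw":0.3},
  {"angular":[0,0,0],"slide":[0,0,-0.02],"jaw":0.3},
  {"angular":[0,0,-0.03],"slide":[0,0,0],"jaw":0.3},
  {"angular":[0,0,-0.045],"slide":[0,0,0],"jaw":0.3},
  {"angular":[0,0,-0.045],"slide":[0,0,0],"jaw":0.3},
  {"angular":[0,0,-0.045],"slide":[0,0,0],"jaw":0.3},
])

```text
time_s: 41.62
tool_pos: [0.4709, -0.2865, 0.1868]
tool_rot: [-179.9, -0.0, 90.2]
force: [-0.7, 0.2, -1.4]
grip_width: 0.0396
grasp_force: 20.0
```

```bash
python3 go.py .4718 .284 .187 90 37
```

```text
time 41.625 tcp [ 0.4709 -0.2865  0.1868] [-1.7991e+02 -3.0000e-02  9.0240e+01] grip 0.0396 dyaw -0.24 q7 34.9
turn: 1 rows z 0.00136
all: 16 rows [ 7.131e-02  1.100e-04 -3.000e-05] total [ 1.141e+00  1.800e-03 -5.000e-04]
xy: 16 rows [ 0.07131  0.00011 -0.     ] total [ 1.141   0.0018 -0.    ]
z: 1 rows [ 0.       0.      -0.00049] total [ 0.      0.     -0.0005]
```

step_arm([
  {"angular":[0,0,0],"slide":[0.03,0,0],"jaw":0.3},
  {"angular":[0,0,0],"slide":[0.072,0,0],"jaw":0.3},
  {"angular":[0,0,0],"slide":[0.072,0,0],"jaw":0.3},
  {"angular":[0,0,0],"slide":[0.072,0,0],"jaw":0.3},
  {"angular":[0,0,0],"slide":[0.072,0,0],"jaw":0.3},
  {"angular":[0,0,0],"slide":[0.072,0,0],"jaw":0.3},
  {"angular":[0,0,0],"slide":[0.072,0,0],"jaw":0.3},
  {"angular":[0,0,0],"slide":[0.072,0,0],"jaw":0.3},
  {"angular":[0,0,0],"slide":[0.072,0,0],"jaw":0.3},
  {"angular":[0,0,0],"slide":[0.072,0,0],"jaw":0.3},
])

```text
time_s: 42.88
tool_pos: [0.471, 0.0532, 0.1869]
tool_rot: [-179.9, 0.0, 90.0]
force: [0.0, 0.2, -0.9]
grip_width: 0.0398
grasp_force: 20.0
```

step_arm([
  {"angular":[0,0,0],"slide":[0.072,0.003,0],"jaw":0.3},
  {"angular":[0,0,0],"slide":[0.072,0.003,0],"jaw":0.3},
  {"angular":[0,0,0],"slide":[0.072,0,0],"jaw":0.3},
  {"angular":[0,0,0],"slide":[0.072,0,0],"jaw":0.3},
  {"angular":[0,0,0],"slide":[0.072,0,0],"jaw":0.3},
  {"angular":[0,0,0],"slide":[0.072,0,0],"jaw":0.3},
  {"angular":[0,0,0],"slide":[0.031,0,0],"jaw":0.3},
  {"angular":[0,0,0],"slide":[0,0,0],"jaw":0.3},
  {"angular":[0,0,0],"slide":[0,0,0],"jaw":0.3},
  {"angular":[0,0,0],"slide":[0,0,0],"jaw":0.3},
])

```text
time_s: 44.12
tool_pos: [0.4752, 0.2821, 0.1877]
tool_rot: [180.0, 0.0, 89.8]
force: [-0.5, 0.5, -1.5]
grip_width: 0.0394
grasp_force: 20.0
```

```bash
python3 go.py .4718 .284 .0576 90.2 37
python3 - <<'E'
from h import *
from cell import env
i=env.camera_info('wrist');im=env.read_camera('wrist')[:,:,::-1];cv2.imwrite('pics/w1.png',im)
for n,X in dict(slim=(.4718,.284,.01),dish=(.4718,.2848,.01)).items(): print(n,proj(i,X))
E
```

```text
time 44.125 tcp [0.4752 0.2821 0.1877] [1.7999e+02 1.0000e-02 8.9850e+01] grip 0.0394 dyaw 0.35 q7 -31.9
turn: 1 rows z -0.00197
all: 4 rows [ 0.00097 -0.00169  0.06505] total [ 0.0039 -0.0067  0.2602]
xy: 1 rows [ 0.00389 -0.00675  0.     ] total [ 0.0039 -0.0067  0.    ]
z: 4 rows [ 0.      -0.       0.06505] total [ 0.     -0.      0.2602]
slim [255.47976912 167.22974423]
dish [255.47636004 166.53179271]
```

View pics/w1.png

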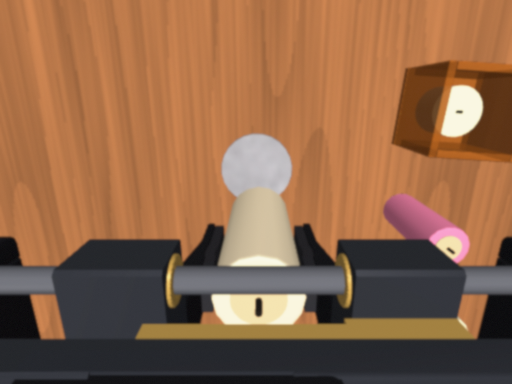

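The wrist view shows the small dish clear at (257,168), with the held slim candle below it. I'll measure the dish exactly now that it is unobstructed.

```bash
python3 - <<'E'
from h import *
from cell import env
i=env.camera_info('wrist');im=cv2.imread('pics/w1.png')
H,S,V=[a.astype(int) for a in cv2.split(cv2.cvtColor(im,cv2.COLOR_BGR2HSV))]
c=comp((S<32)&(V>110),np.array((257,165)),30);c=c[c[:,1]<180];print('wrist',circ(ray(i,c,.01),.04),len(c))
i=env.camera_info('top');im=env.read_camera('top')[:,:,::-1].copy();cv2.imwrite('pics/t2.png',im)
im=cv2.imread('pics/top0.png');K=4
H,S,V=[a.astype(int) for a in cv2.split(cv2.cvtColor(cv2.resize(im,None,fx=K,fy=K,interpolation=cv2.INTER_CUBIC),cv2.COLOR_BGR2HSV))]
c=comp((S<32)&(V>95)&(V<165),np.array((154,244))*K,60);P=ray(i,(c+.5)/K-.5,.01);
o=np.array([.472,.285]);q=P[np.hypot(*(P-o).T)>.035];print('top0 rim only',circ(q,.04),len(q))
E
```

```text
wrist (array([0.47252311, 0.28059341]), np.float64(0.000808697637228982)) 119
top0 rim only (array([0.47202605, 0.28368016]), np.float64(0.0007298341761613064)) 257
```

step_arm([
  {"angular":[0,0,0],"slide":[0,-0.006,0.05],"jaw":0.3},
  {"angular":[0,0,0],"slide":[0,0,0.06],"jaw":0.3},
  {"angular":[0,0,0],"slide":[0,0,0.06],"jaw":0.3},
  {"angular":[0,0,0],"slide":[0,0,0.05],"jaw":0.3},
  {"angular":[0,0,0],"slide":[0,0,0.025],"jaw":0.3},
  {"angular":[0,0,0],"slide":[0,0,0.007],"jaw":0.3},
  {"angular":[0,0,0],"slide":[0,0,0.004],"jaw":0.3},
  {"angular":[0,0,0],"slide":[0,0,0.002],"jaw":0.3},
  {"angular":[0,0,0],"slide":[0,0,0],"jaw":0.3},
  {"angular":[0,0,0],"slide":[0,0,0],"jaw":0.3},
])

```text
time_s: 45.48
tool_pos: [0.4719, 0.2839, 0.059]
tool_rot: [180.0, -0.0, 90.0]
force: [1.1, -0.1, -1.3]
grip_width: 0.0394
grasp_force: 20.0
```

step_arm([
  {"angular":[0,0,0],"slide":[-0.002,0,0.001],"jaw":0.3},
  {"angular":[0,0,0],"slide":[-0.001,0,0.002],"jaw":0.3},
  {"angular":[0,0,0],"slide":[0,0,0.001],"jaw":0.3},
  {"angular":[0,0,0],"slide":[0,0,0],"jaw":0.3},
])

```text
time_s: 45.98
tool_pos: [0.4719, 0.2824, 0.0575]
tool_rot: [180.0, -0.0, 90.0]
force: [-1.9, -1.3, 5.5]
grip_width: 0.0395
grasp_force: 20.0
```

Contact; release, lift, and back off to clear the view.

step_arm([
  {"angular":[0,0,0],"slide":[0,0,0],"jaw":0.55},
  {"angular":[0,0,0],"slide":[0,0,0],"jaw":0.7},
  {"angular":[0,0,0],"slide":[0,0,0],"jaw":1},
  {"angular":[0,0,0],"slide":[0,0,0],"jaw":1},
  {"angular":[0,0,0],"slide":[0,0,0],"jaw":1},
  {"angular":[0,0,0],"slide":[0,0,-0.04],"jaw":1},
  {"angular":[0,0,0],"slide":[0,0,-0.07],"jaw":1},
  {"angular":[0,0,0],"slide":[0,0,-0.08],"jaw":1},
  {"angular":[0,0,0],"slide":[0,0,-0.08],"jaw":1},
  {"angular":[0,0,0],"slide":[0,0,0],"jaw":1},
])

```text
time_s: 47.22
tool_pos: [0.4737, 0.2835, 0.1954]
tool_rot: [179.7, -0.3, 90.0]
force: [-0.6, 0.2, -0.5]
grip_width: 0.0869
grasp_force: 0.0
```

step_arm([
  {"angular":[0,0,0],"slide":[0.09,-0.03,0],"jaw":1},
  {"angular":[0,0,0],"slide":[0.09,-0.03,0],"jaw":1},
  {"angular":[0,0,0],"slide":[0.09,-0.05,0],"jaw":1},
  {"angular":[0,0,0],"slide":[0.09,-0.05,0],"jaw":1},
  {"angular":[0,0,0],"slide":[0.09,-0.07,0],"jaw":1},
  {"angular":[0,0,0],"slide":[0.09,-0.07,0],"jaw":1},
  {"angular":[0,0,0],"slide":[0.07,-0.09,0],"jaw":1},
  {"angular":[0,0,0],"slide":[0.05,-0.09,0],"jaw":1},
  {"angular":[0,0,0],"slide":[0,0,0],"jaw":1},
  {"angular":[0,0,0],"slide":[0,0,0],"jaw":1},
])

```text
time_s: 48.48
tool_pos: [0.2323, 0.6115, 0.1904]
tool_rot: [180.0, 0.1, 90.0]
force: [1.0, 0.5, 0.1]
grip_width: 0.087
grasp_force: 0.0
```

```bash
python3 - <<'E'
from h import *
from cell import env
i=env.camera_info('top');im=env.read_camera('top')[:,:,::-1].copy()
K=4;big=cv2.resize(im,None,fx=K,fy=K,interpolation=cv2.INTER_CUBIC)
cv2.imwrite('pics/c3.png',cv2.resize(im[110:290,100:340],None,fx=3.3,fy=3.3,interpolation=cv2.INTER_CUBIC))
H,S,V=[a.astype(int) for a in cv2.split(cv2.cvtColor(big,cv2.COLOR_BGR2HSV))]
for n,d,z,r in(('slim',(.4722,.283),.11,.02),('thick',(.6596,.121),.09,.03),('square',(.4508,-.0011),.08,0),('oblong',(.6633,-.1044),.07,0)):
    c=comp((V>150)&(S<100),proj(i,(*d,z))*K,60)
    if c is None: print(n,None);continue
    P=ray(i,(c+.5)/K-.5,z);R=circ(P,r) if r else rect(P);print(n,R,'err mm',((R[0]-d)*1000).round(1))
E
```

```text
slim (array([0.47116233, 0.28251411]), np.float64(0.0007672822542185761)) err mm [-1.  -0.5]
thick (array([0.66003369, 0.12209799]), np.float64(0.0006498564611575105)) err mm [0.4 1.1]
square (array([ 0.44996362, -0.00087656]), array([51.32361603, 49.83158112]), 20.03248405456543) err mm [-0.8  0.2]
oblong (array([ 0.66303217, -0.10479677]), array([63.88525009, 34.52329254]), 15.554893493652344) err mm [-0.3 -0.4]
```

View pics/c3.png

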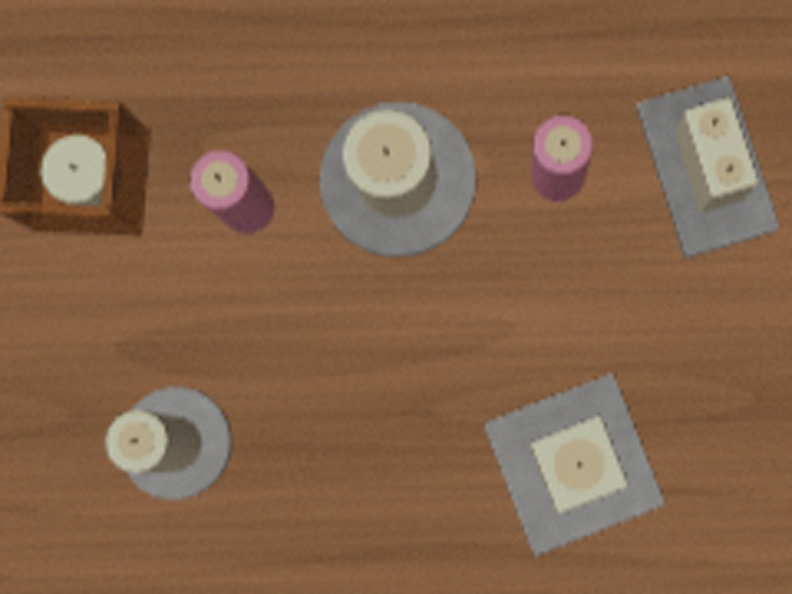

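All four candles stand on their own dishes, with measured errors of about 1 mm. The pink candles and the glass holder have not moved.

```bash
python3 -c "
from cell import env
print(env.sign_off())"
```

```text
the job is handed in; nothing more can be done
None
```

I swapped all four candles onto their matching dishes, each measured within about 1.5 mm of centre and well aligned, left the coaster empty and the glass holder in place, and handed the job in at about 48.5 s; no verdict came back.

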